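# Level the sample and hold the spring probe on its ringed spot

## Robot

A 6-joint arm with a two-finger parallel gripper is mounted at the origin on a cart in front of the work surface, level with it; the furniture and walls round the work are solid. World frame = base frame: x ahead of the robot, y to its left, z up, the work surface at z = 0. Lengths are in m, angles in rad, forces in N, time in s.
With the tool pointing down it reaches from about 0.25 to 0.775 m from the base axis. Payload 4 kg.
Tool frame: the origin (TCP) lies at the centre of the arm's flange, where the gripper is bolted on; the fingertips stand 199 mm ahead of it and the grasp point (between the pads) lies 180 mm ahead of it (robot.tcp_to_tips is the z of the fingertips in the tool frame, in m); z points along the fingers, y is the line along which they close (so a half turn about z gives the same grasp; the last joint's range is limited). The gripper opens to 94 mm and grips with 3 to 60 N. Pads are 16 mm wide; open, the fingers measure 119 mm over their backs; the gripper's body (75 mm by 177 mm) begins 78 mm behind the grasp point.
Start: joints at [-1.308, 0.087, 1.371, -0, 1.684, -0.103], TCP at [0.197, -0.514, 0.405] pointing down, gripper open.
Joint ranges: [-3.1, 3.1], [-0.76, 2.03], [0.27, 2.55], [-1.08, 4.22], [0.17, 2.65], [-2.57, 2.57]. Speed limits (rad/s): [2.79, 2.79, 3.14, 3.14, 3.14, 3.14].

## Interface

Orientations are given as [roll, pitch, yaw] about the fixed x, y, z axes, in that order (R = Rz(yaw) Ry(pitch) Rx(roll)).
In Python, from bench import robot gives the robot as it stands.
- The arm moves only by the tool play_rows, never from a script. Its arguments are lists of equal length, an entry for each row: "translation": the shift along the tool's x, y, z scaled (see below), a list of three; "twist": the turn, a rotation vector about the tool's x, y, z scaled (see below), a list of three; "gripper": the opening, from -1 (shut) to 1 (fully open). A call has 1 to 8 rows; each row shifts and turns the commanded pose from where the row before left it, along the tool's axes as they then stand; what a row does not reach is not made up. The controller multiplies each number of a shift by 0.04 m and each number of a turn by 0.1 rad. A row lasts 1/10 s, in which the tool goes at most 50 mm and 8.59 degrees, less where a joint would pass 70% of its speed; a pose out of reach is approached as far as the arm can. A call with a number of a shift or a turn outside -1 to 1 is refused whole. A call with a gripper value outside its range is refused whole. The fingers move at their own pace and stop on an object; the grip force is fixed at half the most. Time passes only in rows, so rows that do not move let the fingers close. It gives the time, the measured TCP pose, the force, the opening and the grip force at its end, in the units of the state.
- robot.get_obs(): the state, without advancing time (a new reading comes with each control period).
- robot.snapshot(name): name is "scene" or "top"; returns the picture (400x640x3 uint8, red, green, blue); there is no depth.
- robot.camera_model(name): a dict with "camera_matrix" (3x3 intrinsics, pixels), "rvec" (rotation vector, rad) and "tvec" (3), from world to camera coordinates, as OpenCV has them. Camera axes: x right, y down, z forward; pixel columns grow to the right and rows downward; lengths in m; the calibration is good to about 2 mm. A picture is of the moment at which its call begins. camera_model takes no time and is no camera call.
- robot.close_job(): hands the job in; it is judged then, once.
Trained networks look in the newest picture that a camera, given by its name, has taken for a name from the list of things; names that differ only in an ending like _2 or _b are one class to them, and where a whole thing is asked for, a point or a joint stands for the part that bears it (a point fixed in the world has none). Each returns a list of dicts, best first, with "score" (0 to 1); they miss things now and then, are a little off and sometimes report something else, mostly with a low value. They report only what shows in the picture. A call takes as long as a camera call. They do not tell look-alikes from the thing itself.
- robot.recognise(name, camera): "centre" ([x, y, z] in m, in world coordinates, good to about 4 mm: the middle of the surface that is visible of it).
- robot.spot_point(name, camera): "centre" ([x, y, z] in m, in world coordinates, good to about 4 mm: a listed point, or the origin of a listed thing).
The state is a dict: "time": time; "joint_positions": joint angles; "qvel": joint speeds; "joint_torque": joint torques, N m; "tool_pos": TCP position; "ee_rot": TCP orientation; "wrist_force": force on the tool from outside, world axes, zero at the start; "wrist_torque": the same for the moment, N m; "width": finger opening in m; "finger_force": force on a finger pad.
Only numpy, scipy, OpenCV 4.12 (cv2) and the standard library are available. Lean on these libraries where they do the work, as an engineer would, in place of code of your own. Each camera call takes 0.05 s, during which the arm holds its last target. There are 200 camera calls.

## Task

Level the steel sample block by turning the knob of the levelling stage in small turns until the dial needle points at the index mark between the two little jaws. Then lift the spring-tipped probe out of its stand and set it down gently, square to the block, with its tip inside the scribed ring (not the cross), pressed until the sprung tip is about half way in. Finish while still holding the probe there, and leave the needle on its mark and the tools lying about where they are.

Things in the scene. Friction and masses are not known exactly. Their poses are not given: they have to be found in the camera images.
- station: Levelling stage, fixed to the bench: grey base plate 120 x 215 x 12 mm, origin on the bench under it, x away from the robot at yaw 0. On it at y = -60 mm a round dial (radius 50 mm, top 30 mm above the bench) with needle and knob; at y = +55 mm a tilting table between two aluminium brackets carries the steel sample block.
- knob (a joint): Angle (rad) of the black knob, anticlockwise from above; level, needle on its mark, at 0. Starts at 1.0 to 2.5, so turn it clockwise; stays where left (friction 0.04 N m); range -3 to 3. Its grip is an upright bar 36 long, 13 thick, 26 mm tall over a 38 mm round skirt; at 0 the bar lies along the station's x axis and it turns with the knob.
- knob_top (a point): Centre of the top of the knob's bar, on the knob's vertical axis, 72 mm above the bench; its x axis runs along the bar. The bar reaches from 46 to 72 mm above the bench.
- needle (a joint): Angle (rad) of the dial needle, anticlockwise seen from above, 0 = on the index mark; geared to the knob, 0.4 of the knob's angle. The block's tilt is geared too, 0.08 of the knob's angle.
- needle_tip (a point): Tip of the dark dial needle, 42 mm from the dial's centre, 33 mm above the bench. The index mark is a dark line on the dial's rim, straight towards the station's -x from the dial's centre, between two small dark jaws (15 mm apart, tops 37 mm above the bench).
- sample: Polished steel block 64 x 64 x 20 mm fixed on the tilting table; origin at the centre of its underside, z square to its faces. Its top is 59 mm above the bench when level. It tilts about the station's y axis, through a line 10 mm below its underside.
- spot (a point): Centre of the scribed ring (14 mm across) on the block's top face, at x = -12, y = +13 mm of the block, z out of the face. The cross at x = +14, y = -14 mm is another mark, not the one to probe.
- stand: Wooden block 64 x 64 x 58 mm, fixed to the bench, with an upright 22 mm hole through its middle that holds the probe; origin at the centre of its underside.
- probe: Spring probe upright in the stand, 0.08 to 0.16 kg. Origin: lower end of its 18 mm round steel nose (18 mm above the bench at first), z up along it. Nose z = 0 to 40 mm; 30 mm flange z = 40 to 46 rests on the stand; black 20 x 20 mm square grip z = 46 to 102, faces along its x and y; cap to 107. The sprung tip sticks out 12 mm below the nose. Lift it 60 mm to clear the stand.
- plunger (a joint): How far the sprung tip is pushed in (m), 0 free to 0.012 fully in. It pushes back with 0.75 N at first and 0.25 N more for each mm (2.25 N half way, 3.75 N at the end, where it becomes rigid).
- probe_tip (a point): Ball end (6 mm across) of the probe's sprung tip, 12 mm below the probe's origin while free.
- tweezers: Steel tweezers 126 mm long lying near the front edge: leave it.
- pliers: Flat-nose pliers 149 mm long lying near the front edge: leave it. (A fixed ultrasonic cleaner, box-shaped and about 0.2 m tall, stands behind it at x 0.38 to 0.65, y -0.10 to -0.38 m: pass above it.)
- marker: Marker pen 138 mm long lying near the front edge: leave it.
- loupe: Folding loupe 60 mm long lying at the far left: leave it.
Not all that is in view belongs to the job. There is more than one size of the probe; the one meant has the size given above.

How it is judged:
On the way, in this order (a step that is already met when the one before it is completed fails the run):
1. the needle is on the index mark while the probe still stands in its stand (value of joint needle between -0.1 and 0.1 rad and z of probe in the frame of stand below 0.03 m), for 0.3 s.
2. the probe is lifted out of its stand in the fingers, needle still on its mark (value of joint needle between -0.1 and 0.1 rad and z of probe in the frame of stand above 0.06 m and contact force between the fingers and probe above 1 N), for 0.2 s.
At the end, for the whole second after the job is handed in: The fingers hold the probe still with its tip within 6.5 mm of the ring's centre on the block, within 0.1 rad of square to its face, the sprung tip 3 to 9 mm in (0.7 to 6 N on the block); the needle is within 0.1 rad of its mark; tweezers, pliers, marker and loupe are within 20 mm of where they lay (value of joint needle between -0.1 and 0.1 rad and distance between probe_tip and spot below 0.0065 m and angle between the z axis of probe and the z axis of sample, either way round below 0.1 rad and value of joint plunger between 0.003 and 0.009 m and contact force between probe and sample between 0.7 and 6 N and contact force between the fingers and probe above 1 N and contact force between probe and stand below 0.05 N and linear speed of probe below 0.02 m/s and distance of each of tweezers, pliers, marker, loupe from where it was at the start of the episode below 0.02 m); the arm keeps its last pose, push and grip.
It fails at once if the probe presses on the block with more than 12 N (contact force between probe and sample above 12 N).
It fails at once if the tweezers is moved more than 20 mm (distance of tweezers from where it was at the start of the episode above 0.02 m).
It fails at once if the pliers is moved more than 20 mm (distance of pliers from where it was at the start of the episode above 0.02 m).
It fails at once if the marker is moved more than 20 mm (distance of marker from where it was at the start of the episode above 0.02 m).
It fails at once if the loupe is moved more than 20 mm (distance of loupe from where it was at the start of the episode above 0.02 m).
It also fails if it takes over 67 s, if anything falls off the work surface, if the arm or the gripper's body presses on something with over 40 N, if the wrist force passes 120 N, or if a joint passes its speed limit or range.

## Working session

There is one attempt and no reset: what is moved stays moved. The work goes in short steps, Python scripts to look and compute and a tool call to move; the robot and the scene stay as the last step left them, time stands still between calls to the robot, and variables do not carry over. Pictures are saved under pics/ and viewed, at most 10 in all, crops included, and the job is handed in when it is done.

Besides the shell and the picture viewer there is one more tool, called after "Request:" as name(argument=value, ...) on one line, values as JSON. play_rows: Moves the arm, as the interface text tells. Its arguments: {"type":"object","properties":{"translation":{"type":"array","items":{"type":"array","items":{"type":"number","minimum":-1,"maximum":1}}},"twist":{"type":"array","items":{"type":"array","items":{"type":"number","minimum":-1,"maximum":1}}},"gripper":{"type":"array","items":{"type":"number"}}},"required":["translation","twist","gripper"]}

```bash
mkdir -p pics; ls
cat > h.py <<'E'
from bench import robot
import numpy as np, cv2
def save(cam,fn,crop=None,scale=1):
    im=robot.snapshot(cam)
    if crop: im=im[crop[1]:crop[3],crop[0]:crop[2]]
    if scale!=1: im=cv2.resize(im,None,fx=scale,fy=scale,interpolation=cv2.INTER_CUBIC)
    cv2.imwrite('pics/'+fn,im[:,:,::-1])
def cm(cam):
    m=robot.camera_model(cam); return np.array(m['camera_matrix']),np.array(m['rvec'],float),np.array(m['tvec'],float)
def pix(cam,p):
    K,r,t=cm(cam); return cv2.projectPoints(np.array([p],float),r,t,K,None)[0].ravel()
def ray(cam,uv,z):
    K,r,t=cm(cam); R=cv2.Rodrigues(r)[0]; c=-R.T@t.ravel(); d=R.T@np.linalg.inv(K)@np.array([*uv,1.]); return c+d*(z-c[2])/d[2]
E
python3 - <<'E'
from h import *
np.set_printoptions(precision=4,suppress=True)
a=robot.snapshot('scene');b=robot.snapshot('top')
cv2.imwrite('pics/a.png',a[:,:,::-1]);cv2.imwrite('pics/b.png',b[:,:,::-1])
for c in('scene','top'):
    K,r,t=cm(c);R=cv2.Rodrigues(r)[0];print(c,-R.T@t.ravel(),K[0,0])
    for n in('knob_top','needle_tip','spot','probe','probe_tip','stand','station','sample'):
        print(n,[(round(d['score'],2),np.round(d['centre'],3)) for d in robot.spot_point(n,c)[:3]])
o=robot.get_obs();print(o['time'],o['tool_pos'],o['ee_rot'])
E
```

```text
pics
scene [ 0.23   -0.3612  0.8797] 415.6677792032966
knob_top [(0.57, array([ 0.5  , -0.022,  0.068]))]
needle_tip []
spot [(0.82, array([0.523, 0.106, 0.057]))]
probe [(0.7, array([0.451, 0.354, 0.018])), (0.7, array([ 0.369, -0.109, -0.002])), (0.55, array([0.463, 0.446, 0.006]))]
probe_tip []
stand [(0.92, array([0.456, 0.358, 0.001]))]
station [(0.71, array([ 0.521,  0.034, -0.   ]))]
sample [(0.6, array([0.529, 0.089, 0.039])), (0.39, array([0.634, 0.412, 0.001]))]
top [0.2936 0.15   1.0413] 394.5584317909239
knob_top [(0.52, array([ 0.5  , -0.024,  0.071]))]
needle_tip []
spot [(0.84, array([0.521, 0.102, 0.061]))]
probe [(0.67, array([0.448, 0.355, 0.017])), (0.59, array([0.461, 0.446, 0.008])), (0.56, array([0.367, 0.078, 0.001]))]
probe_tip [(0.64, array([ 0.5  , -0.023,  0.073]))]
stand [(0.93, array([0.454, 0.359, 0.001])), (0.62, array([ 0.368, -0.114, -0.   ]))]
station [(0.64, array([ 0.519,  0.031, -0.002]))]
sample [(0.78, array([0.532, 0.088, 0.038]))]
0.9 [ 0.1967 -0.5136  0.4047] [3.1415 0.     0.3658]
```

View pics/a.png

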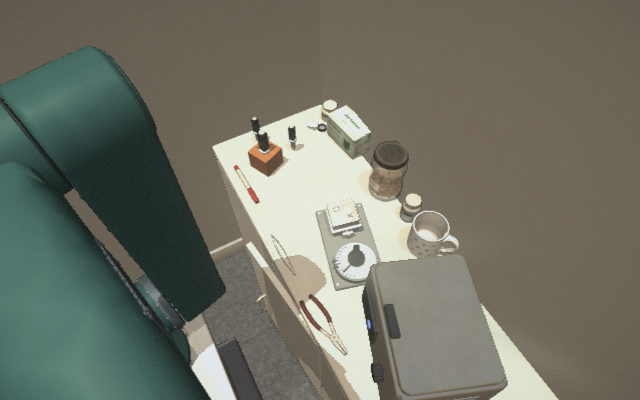

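View pics/b.png

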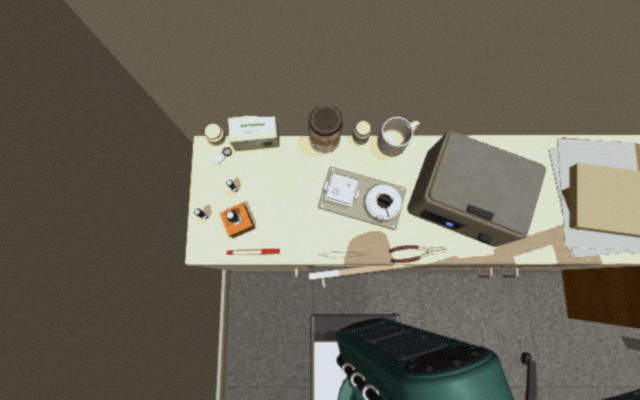

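The scene image shows the stand with its probe at about (265,155), look-alikes at (255,125) and (292,135), the station at (350,245), and the cleaner at (430,320). The top view shows the station at (362,197) and the stand at (237,219). I'll zoom in on the station and the stand together.

Run:
```python
from h import *
a=cv2.imread('pics/a.png');b=cv2.imread('pics/b.png')
f=lambda im,x,y,w,h,s:cv2.resize(im[y:y+h,x:x+w],(w*s,h*s),interpolation=cv2.INTER_CUBIC)
t=np.hstack([f(b,315,160,100,75,4),f(a,310,190,75,75,4)[:300]])
u=np.hstack([f(b,190,170,80,70,4),f(a,235,105,90,70,4)])
W=max(t.shape[1],u.shape[1]); p=lambda m:np.pad(m,((0,0),(0,W-m.shape[1]),(0,0)))
cv2.imwrite('pics/c.png',np.vstack([p(t),p(u)]))
```

```text
(no output)
```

View pics/c.png

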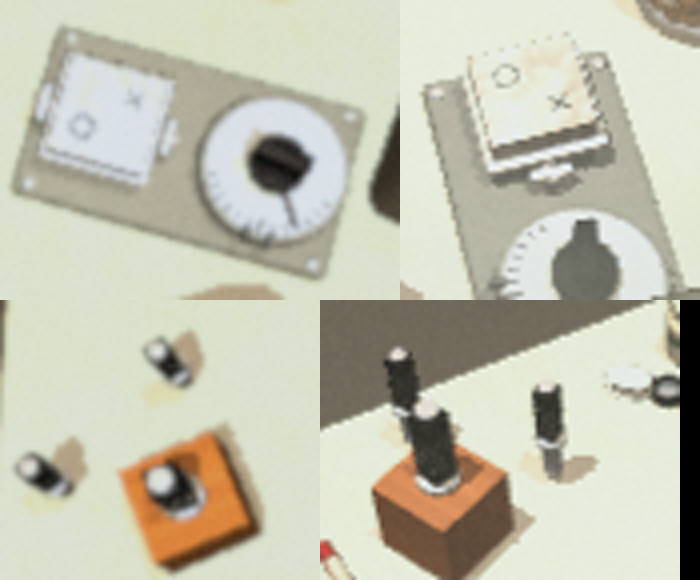

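The crop shows:
- Plate corners at about (57,27), (370,108), (325,280) and (12,192).
- Needle from about (275,168) to (296,225), with the jaws at (257,235).
- Knob bar roughly horizontal.
- Ring at (82,127) and cross at (134,100) in the top crop.
- The probe in the stand is larger than the two loose look-alikes.

Run:
```python
from h import *
np.set_printoptions(precision=4,suppress=True)
T=lambda x,y:(315+(x+.5)/4-.5,160+(y+.5)/4-.5)
c=[ray('top',T(*p),.012)[:2] for p in((57,27),(370,108),(325,280),(12,192))]
print(np.array(c)); 
src=np.array([[60,107.5],[60,-107.5],[-60,-107.5],[-60,107.5]])/1000
A=src-src.mean(0);B=np.array(c)-np.mean(c,0)
yaw=np.arctan2((A[:,0]*B[:,1]-A[:,1]*B[:,0]).sum(),(A*B).sum());o=np.mean(c,0)
print('origin',o,'yaw',yaw,'scale',np.linalg.norm(B)/np.linalg.norm(A))
R=lambda y:np.array([[np.cos(y),-np.sin(y)],[np.sin(y),np.cos(y)]])
k=o+R(yaw)@[0,-.06];s=o+R(yaw)@[-.012,.068];print('knob',k,'spot level',s)
n=ray('top',T(296,225),.033)[:2];m=ray('top',T(257,235),.033)[:2]
print('needle ang',np.arctan2(*((n-k)[::-1]))-yaw-np.pi, np.linalg.norm(n-k),'mark',np.arctan2(*((m-k)[::-1]))-yaw-np.pi,np.linalg.norm(m-k))
b=[ray('top',T(*p),.072)[:2] for p in((250,155),(313,168))];d=b[1]-b[0];print('bar',b,np.arctan2(d[1],d[0])-yaw,np.mean(b,0))
print('ring',ray('top',T(82,127),.06))
for p in((452,135),(545,170),(520,243),(412,200)):print('cleaner',ray('top',p,.2)[:2])
S=lambda x,y:(190+(x+.5)/4-.5,170+(y-300+.5)/4-.5)
q=np.array([ray('top',S(*p),.058)[:2] for p in((120,470),(208,430),(262,527),(165,572))]);print('stand',q,q.mean(0))
# stand/probe fuse top+scene on cap
print('cap top',ray('top',S(156,478),.125),'cap scene',ray('scene',(235+(428-320)/4,105+(412-300)/4),.125))
```

```text
[[ 0.6004  0.1196]
 [ 0.5436 -0.0899]
 [ 0.4278 -0.0547]
 [ 0.4866  0.1502]]
origin [0.5146 0.0313] yaw -0.27372341254298843 scale 0.9994756242869711
knob [ 0.4984 -0.0265] spot level [0.5214 0.1   ]
needle ang -5.828213288795226 0.03824150521973045 mark -0.12385312655189429 0.047860685181642146
bar [array([0.4988, 0.0008]), array([ 0.4904, -0.0383])] -1.5075242000665285 [ 0.4946 -0.0187]
ring [0.5197 0.1055 0.06  ]
cleaner [ 0.6176 -0.1531]
cleaner [ 0.5354 -0.3525]
cleaner [ 0.3745 -0.2797]
cleaner [ 0.468  -0.0552]
stand [[0.4667 0.3982]
 [0.4924 0.3435]
 [0.4303 0.3071]
 [0.4021 0.3668]] [0.4479 0.3539]
cap top [0.4501 0.3598 0.125 ] cap scene [0.4502 0.3503 0.125 ]
```

Request:
play_rows(translation=[[0, 0, -0.2], [0, 0, -0.2], [0, 0, -0.2], [0, 0, -0.2], [0, 0, -0.2], [0, 0, -0.2], [0, 0, -0.1], [0, 0, 0]], twist=[[0, 0, -1], [0, 0, -1], [0, 0, -1], [0, 0, -1], [0, 0, -1], [0, 0, -1], [0, 0, -1], [0, 0, -1]], gripper=[-1, -1, -1, -1, -1, -1, -1, -1])

```text
time: 1.7
tool_pos: [0.1967, -0.5136, 0.4577]
ee_rot: [3.14, 0.001, 1.17]
wrist_force: [0.4, -0.2, 0.3]
width: 0.0333
finger_force: 0.0
```

```bash
cat >> h.py <<'E'
KN=np.array([.499,-.024]); SY=-.27
def R2(y): return np.array([[np.cos(y),-np.sin(y)],[np.sin(y),np.cos(y)]])
def st(x,y): return KN+R2(SY)@[x,y]   # station axes about the knob
def delta(p,yaw=None):
    o=robot.get_obs(); y=o['ee_rot'][2]; d=np.array(p)-o['tool_pos']
    tx=np.cos(y)*d[0]+np.sin(y)*d[1]; ty=np.sin(y)*d[0]-np.cos(y)*d[1]
    print('t',round(o['time'],2),'pos',np.round(o['tool_pos'],4),'rot',np.round(o['ee_rot'],3),'units',np.round(np.array([tx,ty,-d[2]])/.04,2), 'twz',None if yaw is None else round((y-yaw)/.1,2),'F',np.round(o['wrist_force'],1),'w',round(o['width'],4))
E
python3 - <<'E'
from h import *
print(st(-.035,.025)); delta([*st(-.035,.025),.45],1.3)
for p in((370,265),(462,257),(505,385),(385,395)):print('cleaner',ray('scene',p,.2)[:2])
E
```

```text
[0.4719363  0.00942987]
t 1.7 pos [ 0.1967 -0.5136  0.4577] rot [3.14e+00 1.00e-03 1.17e+00] units [14.72  1.23  0.19] twz -1.3 F [ 0.4 -0.2  0.3] w 0.0333
cleaner [ 0.46334557 -0.11273414]
cleaner [ 0.61782358 -0.18038381]
cleaner [ 0.53379376 -0.38160943]
cleaner [ 0.36644164 -0.30504011]
```

Request:
play_rows(translation=[[0, 0, 0], [0.9, 0.1, 0], [0.9, 0.1, 0], [0.9, 0.1, 0], [0.9, 0.1, 0], [0.9, 0.1, 0], [0.9, 0.1, 0], [0.9, 0.1, 0]], twist=[[0, 0, -1], [0, 0, -0.3], [0, 0, 0], [0, 0, 0], [0, 0, 0], [0, 0, 0], [0, 0, 0], [0, 0, 0]], gripper=[-1, -1, -1, -1, -1, -1, -1, -1])

```text
time: 2.5
tool_pos: [0.2933, -0.2776, 0.4569]
ee_rot: [3.141, 0.0, 1.295]
wrist_force: [0.8, 0.6, 0.1]
width: 0.0003
finger_force: 0.0
```

Request:
play_rows(translation=[[0.9, 0.3, 0], [0.9, 0.3, 0], [0.9, 0.3, 0], [0.9, 0.3, 0], [0.9, 0.3, 0], [0.9, 0.3, 0], [0.9, 0.3, 0], [0.9, 0.3, 0]], twist=[[0, 0, 0], [0, 0, 0], [0, 0, 0], [0, 0, 0], [0, 0, 0], [0, 0, 0], [0, 0, 0], [0, 0, 0]], gripper=[-1, -1, -1, -1, -1, -1, -1, -1])

```text
time: 3.3
tool_pos: [0.4642, -0.0264, 0.4569]
ee_rot: [3.141, 0.0, 1.296]
wrist_force: [0.4, -1.0, -0.4]
width: 0.0006
finger_force: 0.0
```

Run:
```python
from h import *
delta([*st(-.035,.025),.253],1.3)
```

```text
t 3.3 pos [ 0.4642 -0.0264  0.4569] rot [3.141 0.    1.296] units [ 0.92 -0.06  5.1 ] twz -0.04 F [ 0.4 -1.  -0.4] w 0.0006
```

Request:
play_rows(translation=[[0.9, 0, 0], [0, 0, 0.8], [0, 0, 0.9], [0, 0, 0.9], [0, 0, 0.9], [0, 0, 0.9], [0, 0, 0.5], [0, 0, 0.1]], twist=[[0, 0, 0], [0, 0, 0], [0, 0, 0], [0, 0, 0], [0, 0, 0], [0, 0, 0], [0, 0, 0], [0, 0, 0]], gripper=[-1, -1, -1, -1, -1, -1, -1, -1])

```text
time: 4.1
tool_pos: [0.4723, 0.0068, 0.2535]
ee_rot: [-3.135, 0.001, 1.296]
wrist_force: [-0.6, 0.2, -0.2]
width: 0.0005
finger_force: 0.0
```

Run:
```python
from h import *
for q in((-.0176,.0213),(-.0082,.0209),(0,.0145)): delta([*st(*q),.253],1.3)
a=robot.snapshot('top')[150:240,310:420];b=robot.snapshot('scene')[190:290,310:400]
f=lambda m:cv2.resize(m,None,fx=4,fy=4,interpolation=cv2.INTER_CUBIC)
a=f(a);b=f(b);a=np.pad(a,((0,b.shape[0]-a.shape[0]),(0,0),(0,0)))
cv2.imwrite('pics/d.png',np.hstack([a,b])[:,:,::-1])
```

```text
t 4.1 pos [0.4723 0.0068 0.2535] rot [-3.135e+00  1.000e-03  1.296e+00] units [-0.03  0.41  0.01] twz -0.04 F [-0.6  0.2 -0.2] w 0.0005
t 4.1 pos [0.4723 0.0068 0.2535] rot [-3.135e+00  1.000e-03  1.296e+00] units [-0.04  0.64  0.01] twz -0.04 F [-0.6  0.2 -0.2] w 0.0005
t 4.1 pos [0.4723 0.0068 0.2535] rot [-3.135e+00  1.000e-03  1.296e+00] units [-0.2   0.85  0.01] twz -0.04 F [-0.6  0.2 -0.2] w 0.0005
```

View pics/d.png

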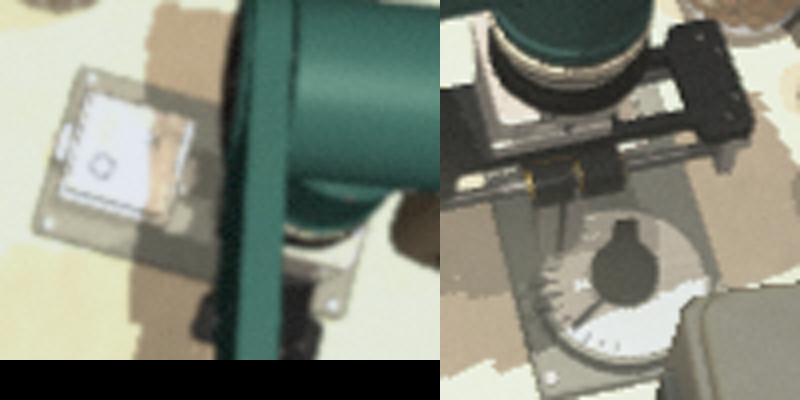

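Request:
play_rows(translation=[[0, 0.2, 0], [0, 0.2, 0], [0, 0.1, 0], [0, 0.1, 0], [0, 0.1, 0], [-0.05, 0.05, 0], [0, 0, 0]], twist=[[0, 0, 0], [0, 0, 0], [0, 0, 0], [0, 0, 0], [0, 0, 0], [0, 0, 0], [0, 0, 0]], gripper=[-1, -1, -1, -1, -1, -1, -1])

```text
time: 4.9
tool_pos: [0.5024, -0.0028, 0.2575]
ee_rot: [3.141, -0.003, 1.296]
wrist_force: [-1.1, 2.8, 1.6]
width: -0.0001
finger_force: 1.9
```

Run:
```python
from h import *
delta([*st(0,.0145),.253],1.3)
im=robot.snapshot('scene')
print('needle',robot.spot_point('needle_tip','scene')[:2])
print([pix('scene',[*st(-.042*np.cos(a),-.042*np.sin(a)),.033]).round(1).tolist() for a in(0,.2,.4,.6)])
cv2.imwrite('pics/e.png',cv2.resize(im[200:285,330:400],None,fx=6,fy=6,interpolation=cv2.INTER_CUBIC)[:,:,::-1])
```

```text
t 4.9 pos [ 0.5024 -0.0028  0.2575] rot [ 3.141e+00 -3.000e-03  1.296e+00] units [-0.17  0.06  0.11] twz -0.04 F [-1.1  2.8  1.6] w -0.0001
needle []
[[337.2, 263.5], [338.6, 266.7], [340.6, 269.6], [343.2, 272.2]]
```

View pics/e.png

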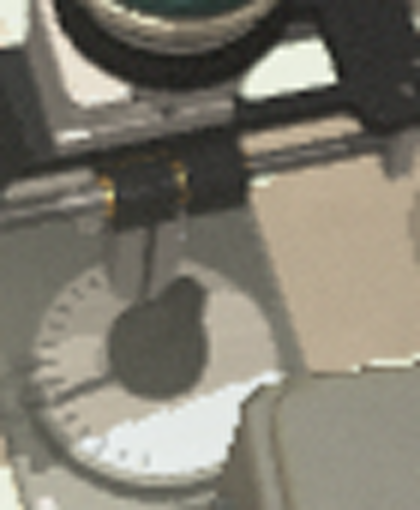

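Needle tip is at crop (48,403), so about 0.2 rad from the mark. The finger is pushing the bar as planned.

Request:
play_rows(translation=[[-0.06, 0.03, 0], [-0.06, 0.03, 0], [-0.05, 0, 0], [0, 0, 0]], twist=[[0, 0, 0], [0, 0, 0], [0, 0, 0], [0, 0, 0]], gripper=[-1, -1, -1, -1])

```text
time: 5.4
tool_pos: [0.5038, -0.0092, 0.2577]
ee_rot: [3.136, -0.007, 1.296]
wrist_force: [3.6, 8.6, -1.6]
width: 0.0006
finger_force: 4.9
```

Run:
```python
from h import *
delta([*st(0,.0145),.253],1.3)
im=robot.snapshot('scene')
cv2.imwrite('pics/f.png',cv2.resize(im[200:285,330:400],None,fx=6,fy=6,interpolation=cv2.INTER_CUBIC)[:,:,::-1])
```

```text
t 5.4 pos [ 0.5038 -0.0092  0.2577] rot [ 3.136 -0.007  1.296] units [-0.03 -0.02  0.12] twz -0.04 F [ 3.6  8.6 -1.6] w 0.0006
```

View pics/f.png

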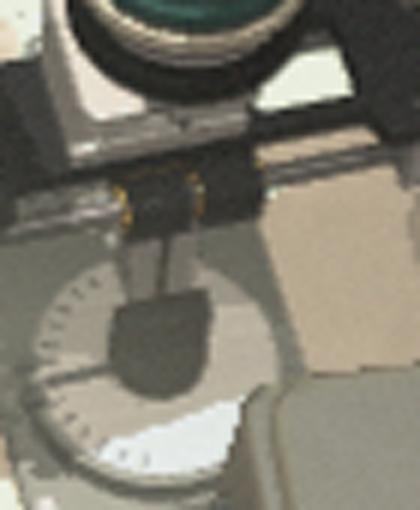

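The needle now sits at about the mark, with its tip at crop (40,383) against a predicted zero of (43,381). I'll retreat, then check it unshaded.

Request:
play_rows(translation=[[0.2, 0, 0], [0.4, 0, 0], [0, 0, -0.6], [0, 0, -0.9], [0.3, 0, -0.9], [0.9, 0, -0.9], [0.9, 0, -0.9], [0.9, 0, 0]], twist=[[0, 0, 0], [0, 0, 0], [0, 0, 0], [0, 0, 0], [0, 0, 0], [0, 0, 0], [0, 0, 0], [0, 0, 0]], gripper=[-1, -1, -1, -1, -1, -1, -1, -1])

```text
time: 6.25
tool_pos: [0.5419, 0.1273, 0.4307]
ee_rot: [3.128, -0.003, 1.294]
wrist_force: [0.3, -0.2, 0.7]
width: 0.0008
finger_force: 0.0
```

Request:
play_rows(translation=[[0.9, 0, 0], [0.9, 0, 0], [0.9, 0, 0], [0.9, 0, 0], [0, 0, 0], [0, 0, 0], [0, 0, 0], [0, 0, 0]], twist=[[0, 0, 0], [0, 0, -0.8], [0, 0, -1], [0, 0, -1], [0, 0, -1], [0, 0, -1], [0, 0, -1], [0, 0, -1]], gripper=[-1, -1, -1, 0.1, 0.1, 0.1, 0.1, 0.1])

```text
time: 7.05
tool_pos: [0.5715, 0.267, 0.4232]
ee_rot: [3.141, 0.002, 1.979]
wrist_force: [0.4, 0.5, -0.6]
width: 0.0369
finger_force: 0.0
```

Run:
```python
from h import *
delta([.452,.356,.42],2.07)
a=robot.snapshot('top');b=robot.snapshot('scene')
f=lambda m,s:cv2.resize(m,None,fx=s,fy=s,interpolation=cv2.INTER_CUBIC)
A=f(a[155:235,315:415],4);B=f(b[205:285,320:400],4);C=f(b[105:180,240:310],4);D=f(a[170:245,190:280],4)
H=np.hstack([A,B]);G=np.hstack([C,D]);W=max(H.shape[1],G.shape[1])
p=lambda m:np.pad(m,((0,0),(0,W-m.shape[1]),(0,0)))
cv2.imwrite('pics/g.png',np.vstack([p(H),p(G)[:280]])[:,:,::-1])
for c in('top','scene'):
  for n in('probe','knob_top','spot','needle_tip','stand'):
    print(c,n,[(round(d['score'],2),np.round(d['centre'],4).tolist()) for d in robot.spot_point(n,c)[:2]])
for p in((232,185),(200,213)):print(ray('top',p,.08))
```

```text
t 7.05 pos [0.5715 0.267  0.4232] rot [3.141e+00 2.000e-03 1.979e+00] units [ 3.23 -1.86  0.08] twz -0.91 F [ 0.4  0.5 -0.6] w 0.0369
top probe [(0.58, [0.4619, 0.4491, 0.0098]), (0.52, [0.4519, 0.3546, 0.0184])]
top knob_top [(0.6, [0.5001, -0.0226, 0.0719])]
top spot [(0.66, [0.522, 0.1009, 0.0571])]
top needle_tip [(0.29, [0.4494, 0.3556, -0.0019])]
top stand [(0.67, [0.4557, 0.3557, -0.0002])]
scene probe [(0.75, [0.4531, 0.3541, 0.0194]), (0.73, [0.5385, 0.3712, 0.0098])]
scene knob_top [(0.63, [0.5005, -0.0239, 0.0683])]
scene spot [(0.74, [0.5253, 0.1052, 0.0561]), (0.65, [0.53, 0.0849, 0.0368])]
scene needle_tip [(0.43, [0.4617, -0.012, 0.033]), (0.36, [0.3735, 0.3192, 0.0011])]
scene stand [(0.73, [0.456, 0.3572, 0.0023])]
[0.53184528 0.36511419 0.08      ]
[0.46063769 0.44109373 0.08      ]
```

View pics/g.png

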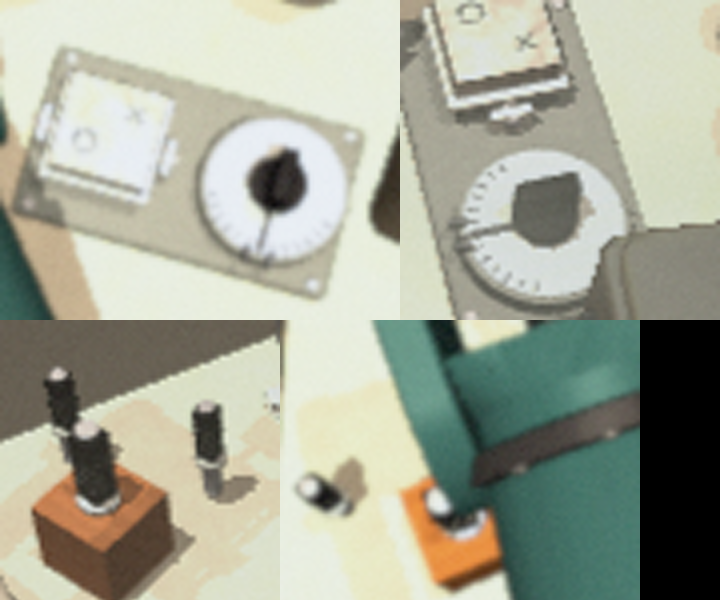

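In the top crop the needle tip is at (262,250) and the jaws at (245,250) and (270,258), so it's near the mark, perhaps +0.06 rad. I'll measure it numerically by unwrapping the dial.

```bash
cat > nd.py <<'E'
from h import *
def needle(cam,k,R=(.03,.032,.034,.036,.038,.04),z=.033,im=None):
    g=cv2.cvtColor(robot.snapshot(cam),cv2.COLOR_RGB2GRAY).astype(np.float32) if im is None else im
    A=np.arange(-.6,.7,.01);K,r,t=cm(cam);tot=0
    for rr in R:
        P=np.array([[*(k+R2(SY)@[-rr*np.cos(a),-rr*np.sin(a)]),z] for a in A])
        uv=cv2.projectPoints(P,r,t,K,None)[0][:,0].astype(np.float32)
        tot=tot+cv2.remap(g,uv[:,:1],uv[:,1:],cv2.INTER_LINEAR)[:,0]/len(R)
    return A,tot,g
if __name__=='__main__':
    for cam in('top','scene'):
        A,s,g=needle(cam,KN)
        for nm,RR,z in(('needle',(.03,.032,.034,.036,.038),.033),('rim',(.044,.046,.048),.031),('jaw',(.044,.046,.048,.05),.037)):
            A,s,_=needle(cam,KN,RR,z,g); print(cam,nm,[(round(float(a),2),int(v)) for a,v in zip(A[10:90:4],s[10:90:4])])
E
python3 nd.py
```

```text
top needle [(-0.5, 236), (-0.46, 236), (-0.42, 235), (-0.38, 235), (-0.34, 235), (-0.3, 234), (-0.26, 232), (-0.22, 225), (-0.18, 210), (-0.14, 190), (-0.1, 176), (-0.06, 179), (-0.02, 199), (0.02, 218), (0.06, 228), (0.1, 232), (0.14, 234), (0.18, 235), (0.22, 235), (0.26, 235)]
top rim [(-0.5, 219), (-0.46, 217), (-0.42, 216), (-0.38, 213), (-0.34, 202), (-0.3, 180), (-0.26, 162), (-0.22, 163), (-0.18, 175), (-0.14, 186), (-0.1, 182), (-0.06, 181), (-0.02, 184), (0.02, 176), (0.06, 162), (0.1, 154), (0.14, 165), (0.18, 181), (0.22, 196), (0.26, 199)]
top jaw [(-0.5, 217), (-0.46, 215), (-0.42, 215), (-0.38, 213), (-0.34, 202), (-0.3, 180), (-0.26, 165), (-0.22, 168), (-0.18, 179), (-0.14, 184), (-0.1, 177), (-0.06, 180), (-0.02, 183), (0.02, 173), (0.06, 160), (0.1, 162), (0.14, 174), (0.18, 189), (0.22, 195), (0.26, 195)]
scene needle [(-0.5, 216), (-0.46, 213), (-0.42, 207), (-0.38, 209), (-0.34, 216), (-0.3, 216), (-0.26, 213), (-0.22, 205), (-0.18, 206), (-0.14, 210), (-0.1, 186), (-0.06, 151), (-0.02, 132), (0.02, 138), (0.06, 167), (0.1, 202), (0.14, 215), (0.18, 213), (0.22, 215), (0.26, 217)]
scene rim [(-0.5, 184), (-0.46, 185), (-0.42, 179), (-0.38, 177), (-0.34, 175), (-0.3, 155), (-0.26, 140), (-0.22, 129), (-0.18, 121), (-0.14, 149), (-0.1, 164), (-0.06, 153), (-0.02, 127), (0.02, 132), (0.06, 138), (0.1, 126), (0.14, 114), (0.18, 132), (0.22, 164), (0.26, 171)]
scene jaw [(-0.5, 173), (-0.46, 175), (-0.42, 176), (-0.38, 176), (-0.34, 169), (-0.3, 169), (-0.26, 163), (-0.22, 145), (-0.18, 135), (-0.14, 124), (-0.1, 130), (-0.06, 158), (-0.02, 159), (0.02, 139), (0.06, 127), (0.1, 139), (0.14, 139), (0.18, 123), (0.22, 127), (0.26, 157)]
```

Top view puts the needle at -0.083 and the mark and jaw midpoint at -0.08. The scene view gives -0.01 against -0.02. So the needle is on its mark, and I'll go to the probe.

Request:
play_rows(translation=[[0, 0, 0], [0.7, -0.3, 0], [0.7, -0.3, 0], [0.7, -0.3, 0], [0.7, -0.3, 0], [0.5, -0.3, 0], [0, 0, 0], [0, 0, 0]], twist=[[0, 0, -0.9], [0, 0, 0], [0, 0, 0], [0, 0, 0], [0, 0, 0], [0, 0, 0], [0, 0, 0], [0, 0, 0]], gripper=[0.1, 0.1, 0.1, 0.1, 0.1, 0.1, 0.1, 0.1])

```text
time: 8.55
tool_pos: [0.4554, 0.3549, 0.4236]
ee_rot: [3.141, 0.001, 2.066]
wrist_force: [1.0, -0.3, -0.3]
width: 0.0518
finger_force: 0.0
```

Run:
```python
from h import *
delta([.453,.355,.272],2.07)
```

```text
t 8.55 pos [0.4554 0.3549 0.4236] rot [3.141e+00 1.000e-03 2.066e+00] units [ 0.03 -0.05  3.79] twz -0.04 F [ 1.  -0.3 -0.3] w 0.0518
```

Request:
play_rows(translation=[[0, -0.05, 0.8], [0, 0, 0.8], [0, 0, 0.8], [0, 0, 0.8], [0, 0, 0.5], [0, 0, 0.1], [0, 0, 0], [0, 0, 0]], twist=[[0, 0, 0], [0, 0, 0], [0, 0, 0], [0, 0, 0], [0, 0, 0], [0, 0, 0], [0, 0, 0], [0, 0, 0]], gripper=[0.1, 0.1, 0.1, 0.1, 0.1, 0.1, 0.1, 0.1])

```text
time: 9.35
tool_pos: [0.4547, 0.3538, 0.273]
ee_rot: [3.139, 0.0, 2.065]
wrist_force: [0.3, 0.7, -0.6]
width: 0.0515
finger_force: 0.0
```

Request:
play_rows(translation=[[0, 0, 0], [0, 0, 0], [0, 0, 0], [0, 0, 0], [0, 0, 0], [0, 0, 0], [0, 0, 0], [0, 0, 0]], twist=[[0, 0, 0], [0, 0, 0], [0, 0, 0], [0, 0, 0], [0, 0, 0], [0, 0, 0], [0, 0, 0], [0, 0, 0]], gripper=[-1, -1, -1, -1, -1, -1, -1, -1])

```text
time: 10.15
tool_pos: [0.4537, 0.3539, 0.2717]
ee_rot: [3.141, 0.0, 2.066]
wrist_force: [-0.7, -0.9, 3.5]
width: 0.0206
finger_force: 29.2
```

Run:
```python
from h import *
delta([.453,.355,.272],2.07)
b=robot.snapshot('scene')
cv2.imwrite('pics/i.png',cv2.resize(b[80:190,210:320],None,fx=5,fy=5,interpolation=cv2.INTER_CUBIC)[:,:,::-1])
```

```text
t 10.15 pos [0.4537 0.3539 0.2717] rot [3.141 0.    2.066] units [ 0.03 -0.   -0.01] twz -0.04 F [-0.7 -0.9  3.5] w 0.0206
```

View pics/i.png

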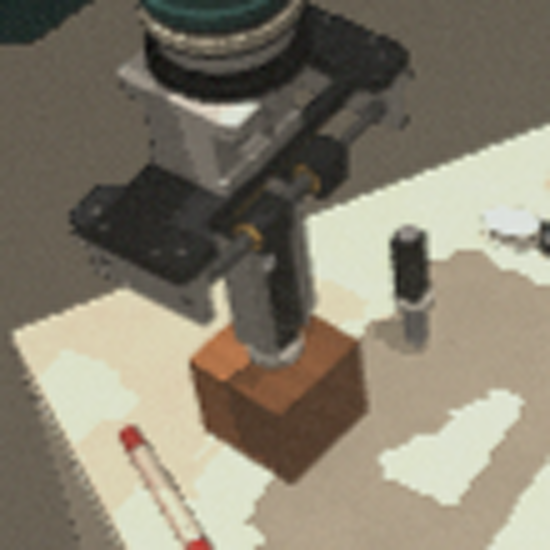

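The probe is gripped flat (width 20.6 mm, 29 N) in its stand at about (272,345). Lifting.

Request:
play_rows(translation=[[0, 0, -0.3], [0, 0, -0.5], [0, 0, -0.5], [0, 0, -0.5], [0, 0, -0.5], [0, 0, -0.6], [0, 0, -0.5], [0, 0, 0]], twist=[[0, 0, 0], [0, 0, 0], [0, 0, 0], [0, 0, 0], [0, 0, 0], [0, 0, 0], [0, 0, 0], [0, 0, 0]], gripper=[-1, -1, -1, -1, -1, -1, -1, -1])

```text
time: 11.0
tool_pos: [0.454, 0.3541, 0.4114]
ee_rot: [3.134, -0.001, 2.066]
wrist_force: [0.6, -0.0, -1.0]
width: 0.0206
finger_force: 29.2
```

Run:
```python
from h import *
delta([.523,.103,.40],2.07)
for c in('scene','top'):
  robot.snapshot(c)
  for n in('probe','probe_tip'):
    print(c,n,[(round(d['score'],2),np.round(d['centre'],4).tolist()) for d in robot.spot_point(n,c)[:3]])
```

```text
t 11.0 pos [0.454  0.3541 0.4114] rot [ 3.134e+00 -1.000e-03  2.066e+00] units [-6.34 -1.46  0.28] twz -0.04 F [ 0.6 -0.  -1. ] w 0.0206
scene probe [(0.63, [0.4614, 0.448, 0.0089]), (0.5, [0.5355, 0.3702, 0.0098]), (0.48, [0.4532, 0.3581, 0.1622])]
scene probe_tip []
top probe [(0.56, [0.5404, 0.3753, 0.0104])]
top probe_tip []
```

Request:
play_rows(translation=[[-0.8, -0.2, 0], [-0.8, -0.2, 0], [-0.8, -0.2, 0], [-0.8, -0.2, 0], [-0.8, -0.2, 0], [-0.8, -0.2, 0], [-0.8, -0.2, 0], [-0.7, -0.1, 0.2]], twist=[[0, 0, 0], [0, 0, 0], [0, 0, 0], [0, 0, 0], [0, 0, 0], [0, 0, 0], [0, 0, 0], [0, 0, 0]], gripper=[-1, -1, -1, -1, -1, -1, -1, -1])

```text
time: 12.1
tool_pos: [0.5208, 0.102, 0.3996]
ee_rot: [3.141, 0.001, 2.065]
wrist_force: [0.5, 0.0, -1.4]
width: 0.0205
finger_force: 29.2
```

Request:
play_rows(translation=[[0, 0, 0.5], [0, 0, 0.5], [0, 0, 0.2], [0, 0, 0]], twist=[[0, 0, 0], [0, 0, 0], [0, 0, 0], [0, 0, 0]], gripper=[-1, -1, -1, -1])

```text
time: 12.5
tool_pos: [0.5202, 0.1036, 0.3491]
ee_rot: [-3.137, -0.002, 2.066]
wrist_force: [0.4, -0.6, -0.7]
width: 0.0206
finger_force: 29.2
```

Run:
```python
from h import *
delta([.523,.102,.345],2.07)
a=robot.snapshot('scene');b=robot.snapshot('top')
for c in('scene','top'):
  for n in('probe','probe_tip','spot'):
    print(c,n,[(round(d['score'],2),np.round(d['centre'],4).tolist()) for d in robot.spot_point(n,c)[:3]])
f=lambda m:cv2.resize(m,None,fx=5,fy=5,interpolation=cv2.INTER_CUBIC)
cv2.imwrite('pics/j.png',np.hstack([f(a[160:260,300:380]),f(b[140:240,310:390])])[:,:,::-1])
for p in([.523,.102,.059],[*robot.get_obs()['tool_pos'][:2],.079]):print(pix('scene',p),pix('top',p))
```

```text
t 12.5 pos [0.5202 0.1036 0.3491] rot [-3.137e+00 -2.000e-03  2.066e+00] units [-0.07  0.04  0.1 ] twz -0.04 F [ 0.4 -0.6 -0.7] w 0.0206
scene probe [(0.56, [0.4639, 0.4463, 0.0088]), (0.53, [0.525, 0.0997, 0.0587]), (0.51, [0.539, 0.3714, 0.0066])]
scene probe_tip []
scene spot [(0.92, [0.525, 0.1001, 0.0591])]
top probe [(0.68, [0.4649, 0.4448, 0.0093]), (0.4, [0.5376, 0.3759, 0.0071])]
top probe_tip [(0.29, [0.5206, 0.0335, 0.0009])]
top spot [(0.64, [0.3708, -0.1114, 0.0001]), (0.61, [0.5232, 0.0999, 0.0604])]
[336.67957469 208.25305816] [336.46970747 190.21428851]
[335.6637385  203.33974147] [336.13781012 189.28813114]
```

View pics/j.png

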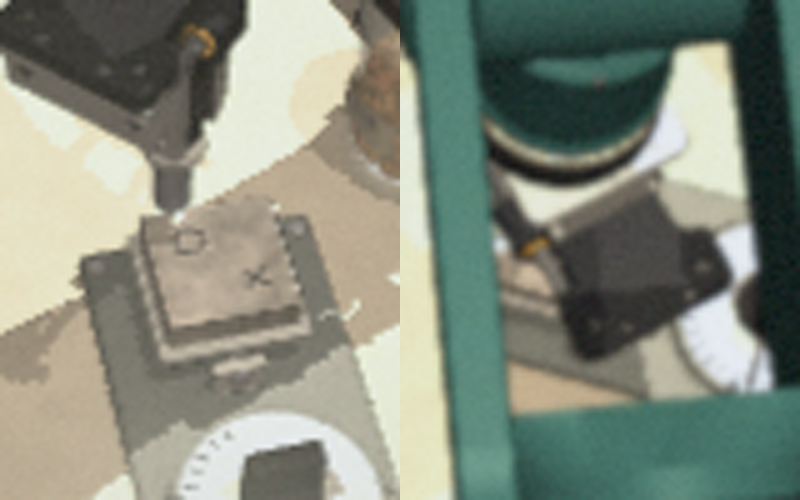

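Scene view shows the probe clear of the block. Its tip is at crop (177,214), the ring at (190,240) and the cross at (258,277). In the top view the tip is hidden by the arm.

Run:
```python
from h import *
f=lambda u,v:((u+.5)/5-.5+300,(v+.5)/5-.5+160)
r=ray('scene',f(190,240),.059);t=ray('scene',f(177,215),.0855);n=ray('scene',f(173,200),.098);c=ray('scene',f(258,277),.059)
print('ring',r,'cross',c,'tip',t,'nose',n,'tool',robot.get_obs()['tool_pos'])
print(c[:2]-r[:2],R2(SY)@[.026,-.027])
delta([*(robot.get_obs()['tool_pos'][:2]+r[:2]-t[:2]),.345],2.07)
delta([.5235,.101,.345],2.07)
```

```text
ring [0.52584465 0.1025471  0.059     ] cross [0.5431769  0.06895865 0.059     ] tip [0.51805064 0.10255412 0.0855    ] nose [0.51609013 0.10337122 0.098     ] tool [0.5207125  0.10378196 0.35221755]
[ 0.01733225 -0.03358845] [ 0.01785629 -0.03295683]
t 12.9 pos [0.5207 0.1038 0.3522] rot [3.140e+00 1.000e-03 2.066e+00] units [-0.09  0.17  0.18] twz -0.04 F [-0.7 -0.1 -1. ] w 0.0205
t 12.9 pos [0.5207 0.1038 0.3522] rot [3.140e+00 1.000e-03 2.066e+00] units [-0.09  0.03  0.18] twz -0.04 F [-0.7 -0.1 -1. ] w 0.0205
```

Request:
play_rows(translation=[[-0.1, 0.1, 0], [0, 0, 0.15], [0, 0, 0.2], [0, 0, 0], [0, 0, 0]], twist=[[0, 0, 0], [0, 0, 0], [0, 0, 0], [0, 0, 0], [0, 0, 0]], gripper=[-1, -1, -1, -1, -1])

```text
time: 13.4
tool_pos: [0.5259, 0.102, 0.3365]
ee_rot: [-3.14, -0.001, 2.066]
wrist_force: [-0.1, 0.5, -0.9]
width: 0.0207
finger_force: 29.2
```

Run:
```python
from h import *
P=[];F=[]
for i in range(6):
    a=robot.snapshot('scene');o=robot.get_obs();P.append(o['tool_pos']);F.append(o['wrist_force'])
print(np.mean(P,0),np.std(P,0),np.mean(F,0),np.std(F,0));delta([.5265,.102,.3187],2.07)
cv2.imwrite('pics/k0.png',a[:,:,::-1])
# nose column: dark vertical strip; print profile rows around the tip
g=cv2.cvtColor(a,cv2.COLOR_RGB2GRAY)
print(g[196:214,328:344])
```

```text
[0.52604448 0.10202267 0.33748541] [3.74166844e-05 1.08975689e-05 2.37993292e-04] [ 0.17442069  0.0894886  -1.2396692 ] [0.41148691 0.39443767 0.49272258]
t 13.7 pos [0.5261 0.102  0.3377] rot [3.141 0.    2.066] units [-0.01  0.01  0.47] twz -0.04 F [ 0.7  0.6 -1.9] w 0.0208
[[231 223 226 225 219 174  90 102 108 107 103 103 107 186 234 234]
 [231 225 224 226 222 182  87  90  97 100  99  95 113 186 233 232]
 [226 226 225 229 227 170  94  96  97  99  98  92 114 186 233 233]
 [225 228 230 232 218 168  92  93  99  94  95  96 119 187 228 217]
 [225 229 233 231 213 137  90  98  98  98  97  99 132 190 167 142]
 [225 225 224 225 212 140  94  97  97 101 103  99 117 162 176 163]
 [221 220 220 219 205 140  96  99 100 106 101 102 122 159 156 154]
 [151 158 146 136 137 132 116 101 102 103 110 119 142 162 157 153]
 [118 125 133 135 136 132 134 128 108 117 148 168 162 156 155 150]
 [106 136 136 137 136 136 139 138 132 129 150 165 161 159 151 147]
 [ 96 136 133 134 135 137 127 103 111 122 133 115 125 161 154 151]
 [102 131 131 135 134 128 103 106 137 147 167 162 140 161 156 149]
 [ 94 113 129 130 135 135 116 111 149 164 164 152 121 145 160 152]
 [105 102 140 157 164 167 162 139 162 161 160 152 140 170 176 157]
 [107  96 140 160 167 165 159 130 116 121 135 142 163 163 165 162]
 [135 104 140 150 160 161 167 166 165 169 169 166 163 156 159 162]
 [136  99 113 145 157 164 166 167 165 168 165 166 163 163 162 162]
 [139 109 105 153 162 167 169 167 166 165 161 161 157 159 163 166]]
```

Request:
play_rows(translation=[[0, 0, 0.1], [0, 0, 0.1], [0, 0, 0.08], [0, 0, 0]], twist=[[0, 0, 0], [0, 0, 0], [0, 0, 0], [0, 0, 0]], gripper=[-1, -1, -1, -1])

```text
time: 14.1
tool_pos: [0.5258, 0.102, 0.3252]
ee_rot: [-3.14, -0.001, 2.066]
wrist_force: [-0.1, -0.6, -0.8]
width: 0.0203
finger_force: 29.2
```

Run:
```python
from h import *
P=[];F=[];I=[]
for i in range(6):
    a=robot.snapshot('scene');o=robot.get_obs();P.append(o['tool_pos']);F.append(o['wrist_force']);I.append(a.astype(float))
a=np.mean(I,0).astype(np.uint8);b=robot.snapshot('top')
print(np.mean(P,0),np.std(P,0),np.mean(F,0))
z=np.mean(P,0)[2];x=np.mean(P,0)[:2];print('nose',pix('scene',[*x,z-.2537]),'tip',pix('scene',[*x,z-.2627]),pix('scene',[.5243,.1008,.059]))
f=lambda m,s:cv2.resize(m,None,fx=s,fy=s,interpolation=cv2.INTER_CUBIC)
cv2.imwrite('pics/k.png',np.hstack([f(a[190:225,320:360],12),f(b[170:205,315:345],12)])[:,:,::-1])
```

```text
[0.52604379 0.10200243 0.32612448] [6.37338393e-05 8.00463288e-06 2.80615422e-04] [ 0.41465116 -0.54171864 -0.7063729 ]
nose [337.94482737 204.5538629 ] tip [337.83933904 206.6928109 ] [337.40804397 208.39844614]
```

View pics/k.png

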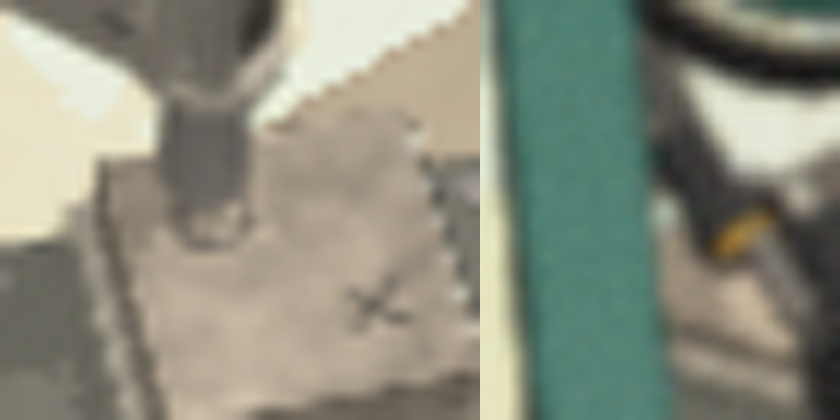

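Last picture shows the nose axis at crop x≈204 with its lower lip at y≈208. The ring is centred near (214,220) with its bottom edge at 247, and the cross is at (378,303). The tip is 2–3 mm from the ring's centre, so I'll work out the small correction.

Run:
```python
from h import *
d=ray('scene',(337.4,208.1),.059)-ray('scene',(336.8,207.3),.059);print(d)
o=robot.get_obs()['tool_pos'];delta([o[0]+d[0],o[1]+d[1],.3187],2.07)
```

```text
[ 9.43984678e-05 -2.66940380e-03 -1.11022302e-16]
t 14.45 pos [0.5261 0.102  0.3264] rot [3.141 0.    2.066] units [-0.06 -0.03  0.19] twz -0.04 F [-0.2  0.2 -1.4] w 0.0206
```

Request:
play_rows(translation=[[-0.05, -0.03, 0], [0, 0, 0.05], [0, 0, 0.05], [0, 0, 0.05], [0, 0, 0.03], [0, 0, 0], [0, 0, 0]], twist=[[0, 0, 0], [0, 0, 0], [0, 0, 0], [0, 0, 0], [0, 0, 0], [0, 0, 0], [0, 0, 0]], gripper=[-1, -1, -1, -1, -1, -1, -1])

```text
time: 15.15
tool_pos: [0.526, 0.0996, 0.3192]
ee_rot: [3.141, 0.001, 2.066]
wrist_force: [-0.2, -0.5, 1.6]
width: 0.0204
finger_force: 29.2
```

```bash
cat > m.py <<'E'
from h import *
P=[];F=[];Q=[];T=[]
for i in range(12):
    robot.snapshot('scene');o=robot.get_obs();P.append(o['tool_pos']);F.append(o['wrist_force']);Q.append(o['ee_rot']);T.append(o['wrist_torque'])
print(o['time'],np.mean(P,0),np.mean(F,0),np.std(F,0)/3.5,np.mean(np.abs(Q),0),np.mean(T,0),o['width'],o['finger_force'])
print(robot.spot_point('spot','scene')[:1],robot.spot_point('probe','scene')[:3])
E
python3 m.py; sed -n '/__main__/,$p' nd.py >/dev/null
python3 - <<'E'
from nd import *
for cam in('scene',):
    A,s,g=needle(cam,KN,(.032,.034,.036,.038));print(A[np.argmin(s[30:90])+30])
E
```

```text
15.75 [0.52601327 0.09962748 0.31912666] [ 0.76582866 -1.00945853  1.04691025] [0.15764083 0.09918998 0.09612337] [3.14125132e+00 4.46128014e-04 2.06576873e+00] [-0.22418173 -0.26822699 -0.00906964] 0.020762211111459566 29.256549230776727
[{'centre': [0.524, 0.1024, 0.0561], 'score': 0.69}] [{'centre': [0.5363, 0.37, 0.01], 'score': 0.67}, {'centre': [0.5253, 0.0993, 0.0665], 'score': 0.59}]
5.551115123125783e-16
```

```bash
python3 -c "
from bench import robot
print(robot.close_job())"
```

```text
the job is handed in; nothing more can be done
None
```

The job is handed in, and no verdict came back. The needle reads within about 0.02 rad of its mark. The probe is held upright with its tip an estimated 2–3 mm from the ring's centre, about 5–6 mm pressed in going by the roughly 2.2 N on the wrist. The other tools were not touched.

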